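# Make up two repair-job trays from the stock on the worktop

## Robot

A 7-joint arm with a two-finger parallel gripper is mounted at the origin on a cart in front of the work surface, level with it; the furniture and walls round the work are solid. World frame = base frame: x ahead of the robot, y to its left, z up, the work surface at z = 0. Lengths are in m, angles in rad, forces in N, time in s.
With the tool pointing down it reaches from about 0.375 to 0.925 m from the base axis. Payload 3.1 kg.
Tool frame: the origin (TCP) lies on the front face of the gripper's body, between the roots of the fingers; the fingertips stand 73 mm ahead of it and the grasp point (between the pads) lies 54 mm ahead of it; z points along the fingers, y is the line along which they close (so a half turn about z gives the same grasp; the last joint's range is limited). The gripper opens to 85 mm and grips with 20 to 120 N. Pads are 22 mm wide; open, the fingers measure 114 mm over their backs; the gripper's body (76 mm by 85 mm) begins 54 mm behind the grasp point. The pads swing forward as they close: fully open they stand 13 mm farther back than shut.
Start: joints at [1.202, 0.383, 0.044, 1.598, -0.018, 1.161, -0.05], TCP at [0.174, -0.626, 0.304] pointing down, gripper open.
Joint ranges: [-2.61, 2.61], [-0.41, 2.15], [-1.48, 1.57], [0, 2.5], [-1.57, 4.71], [0.05, 1.97], [-2.85, 2.85]. Speed limits (rad/s): [2.79, 2.79, 3.14, 3.14, 3.14, 3.14, 3.14].

## Interface

Orientations are given as a rotation vector (axis times angle).
In Python, from rig import status, cams, job gives the robot as it stands. The module is installed in compiled form; this text tells all that it offers.
- The arm moves only by the shell command python3 -m creep 'ROWS' [OPENING] [FORCE]. ROWS is JSON, a list of rows, each a list of 4 numbers: the shift along the tool's x, y, z in mm, then the turn about the tool's z in degrees. In form: [[dx, dy, dz, spin], ...]. A call has 1 to 20 rows; each row shifts and turns the commanded pose from where the row before left it, along the tool's axes as they then stand; what a row does not reach is not made up. A row lasts 1/8 s, in which the tool goes at most 62.5 mm and 10.7 degrees, less where a joint would pass 70% of its speed; a pose out of reach is approached as far as the arm can. A call is refused whole if a number of a shift passes 62.5 or a number of a turn 10.7, either way. A call with a gripper value outside its range is refused whole. OPENING is the finger opening in mm, from 0 to 85.4, set as the call begins (- or left out, the last holds). The fingers move at their own pace and stop on an object; FORCE is the grip in N (left out, the last holds). Time passes only in rows, so rows that do not move let the fingers close. It gives the time, the measured TCP pose, the force, the opening and the grip force at its end, in the units of the state.
- status.read_state(): the state, without advancing time (a new reading comes with each control period).
- cams.camera(name): name is "side" or "top" or "wrist"; returns a dict with "pixels" (480x640x3 uint8, red, green, blue), "mtx" (3x3 intrinsics, pixels), "distortion" ([k1, k2, p1, p2, k3] as OpenCV has them; the pictures are not rectified), "rvec" (rotation vector, rad) and "tvec" (3), from world to camera coordinates, as OpenCV has them. Camera axes: x right, y down, z forward; pixel columns grow to the right and rows downward; lengths in m; the calibration is good to about 2 mm. A picture is of the moment at which its call begins. There is no depth.
- job.job_done(): hands the job in; it is judged then, once.
The state is a dict: "clock": time; "joint_positions": joint angles; "joint_vel": joint speeds; "effort": joint torques, N m; "tool_pos": TCP position; "eef_rot": TCP orientation; "contact_force": force on the tool from outside, world axes, zero at the start; "torque": the same for the moment, N m; "grip_width": opening from 0.0 (shut) to 1.0 (fully open); "grip_force": force on a finger pad.
Only numpy, scipy, OpenCV 4.12 (cv2) and the standard library are available. Lean on these libraries where they do the work, as an engineer would, in place of code of your own. Each camera call takes 0.05 s, during which the arm holds its last target. There are 200 camera calls.

## Task

Make up the two job trays: the bit case goes in the long compartment of the blue tray and the roll of black tape in its short compartment; the tape measure goes in the long compartment of the red tray and the wooden wedge in its short compartment. Each must end lying flat on its compartment's floor, the same way up as it is now, and let go; the bit case sits partly under the lip of its metal holder and has to be drawn forward clear of the lip before it can be lifted. Leave the spare battery and the spice jar alone.

Things in the scene. Friction and masses are not known exactly. Their poses are not given: they have to be found in the camera images.
- blue_tray: fixed blue tray, 207 (x) by 118 (y) mm, walls 4 thick, 15 high, floor 3. Origin: centre of underside. A cross wall, 12 high, at x = +7.5 makes a long compartment (105 by 110 inside, centre x = -47) and a short one (90 by 110, centre x = +54.5). A grab tab stands out 13 at the long end (-x); at the start it points to the robot (yaw near 0, +-7 deg). The trays may swap sides.
- red_tray: fixed red tray, 207 (x) by 118 (y) mm, walls 4 thick, 15 high, floor 3. Origin: centre of underside. A cross wall, 12 high, at x = +7.5 makes a long compartment (105 by 110 inside, centre x = -47) and a short one (90 by 110, centre x = +54.5). A grab tab stands out 13 at the long end (-x); at the start it points away from the robot (yaw near pi, +-7 deg). The trays may swap sides.
- holder: low aluminium bridge fixed to the worktop, open to its front (-x, to the robot). Lip (roof): x from -29 (black edge guard) to +27 mm, 78 wide, underside 29, top 34 above the worktop. 70 mm between the cheeks; back wall from x = +23. Foot flanges out to y = +-54, 5 high. Origin on the worktop under the lip's centre.
- bit_case: olive and black bit case, 85 (x) by 56 (y) by 23 mm high, lid stays shut; grip across y: body from y = -28 to +24. Origin: centre of underside. Starts on the worktop in the holder, x along the holder's x, its rear 33 to 45 mm under the lip, the rest in front. Drawn 50 mm to the holder's -x it is clear of the lip; loose things in front may be in the way until taken.
- tape_roll: roll of black electrical tape lying flat, 57 mm diameter, 19 mm high. Origin at the centre of its underside.
- tape_measure: yellow pocket tape measure standing on its edge: 38 mm thick along x (grip across this), 67 mm along y from -30 to +37 mm, 64 mm high, 0.24 kg. Origin on its underside. Starts with y roughly along world -x (to the robot), +-25 deg.
- wood_wedge: pale pine wedge lying on its large face: 28 mm wide along x (upright sides, grip across this), 70 mm along y, 16 mm high at its -y end, sloping to 3 mm at +y. Origin at the centre of its underside. Starts with y roughly along world -x (to the robot), +-25 deg.
- spare_battery: olive and black power-tool battery, 100 x 68 x 48 mm, behind the work. Not part of a kit, leave alone. Origin at the centre of its underside.
- spice_jar: spice jar with a red cap, 45 mm diameter, 106 mm high, behind the work. Not part of a kit, leave alone. Origin at the centre of its underside.
Not all that is in view belongs to the job. There is more than one size of the tape_measure; the one meant has the size given above.

How it is judged:
At the end, for the whole second after the job is handed in: Case and roll in the blue tray's long and short compartments, tape measure and wedge in the red tray's; off centre at most 26, 25, 36, 40 mm along the tray and 40, 40, 50, 50 mm across; underside under 8 mm above the tray's underside, upright within 0.15 rad, released, at rest (x of bit_case in the frame of blue_tray between -0.073 and -0.021 m and y of bit_case in the frame of blue_tray between -0.04 and 0.04 m and z of each of bit_case, tape_roll in the frame of blue_tray below 0.008 m and angle between each of bit_case, tape_roll, tape_measure, wood_wedge's own z axis and vertical below 0.15 rad and linear speed of each of bit_case, tape_roll, tape_measure, wood_wedge below 0.02 m/s and x of tape_roll in the frame of blue_tray between 0.0295 and 0.0795 m and y of tape_roll in the frame of blue_tray between -0.04 and 0.04 m and x of tape_measure in the frame of red_tray between -0.083 and -0.011 m and y of tape_measure in the frame of red_tray between -0.05 and 0.05 m and z of each of tape_measure, wood_wedge in the frame of red_tray below 0.008 m and x of wood_wedge in the frame of red_tray between 0.0145 and 0.0945 m and y of wood_wedge in the frame of red_tray between -0.05 and 0.05 m); the robot touches nothing.
It fails at once if the spare battery is shifted by more than 20 mm or tipped (distance of spare_battery from where it was at the start of the episode above 0.02 m or angle between spare_battery's own z axis and vertical above 0.3 rad).
It fails at once if the spice jar is shifted by more than 20 mm or tipped (distance of spice_jar from where it was at the start of the episode above 0.02 m or angle between spice_jar's own z axis and vertical above 0.3 rad).
It also fails if it takes over 109 s, if anything falls off the work surface, if the arm or the gripper's body presses on something with over 40 N, if the wrist force passes 120 N, or if a joint passes its speed limit or range.

## Working session

There is one attempt and no reset: what is moved stays moved. The work goes in short steps, Python scripts to look and compute and a shell command to move; the robot and the scene stay as the last step left them, time stands still between calls to the robot, and variables do not carry over. Pictures are saved under pics/ and viewed, at most 14 in all, crops included, and the job is handed in when it is done.

```bash
mkdir -p pics
cat > h.py <<'E'
import numpy as np, cv2
from rig import status, cams, job
from scipy.spatial.transform import Rotation as R
def shot(n,f=None):
    c=cams.camera(n)
    if f: cv2.imwrite('pics/'+f,c['pixels'][:,:,::-1])
    return c
def ray(c,uv,z=0.):
    "pixels -> world points on plane z"
    uv=np.asarray(uv,float).reshape(-1,1,2)
    p=cv2.undistortPoints(uv,np.array(c['mtx']),np.array(c['distortion'])).reshape(-1,2)
    Rm=cv2.Rodrigues(np.array(c['rvec'],float))[0];t=np.array(c['tvec'],float).ravel()
    C=-Rm.T@t; d=np.c_[p,np.ones(len(p))]@Rm
    return C+d*((z-C[2])/d[:,2])[:,None]
def proj(c,X):
    return cv2.projectPoints(np.asarray(X,float).reshape(-1,3),np.array(c['rvec'],float),np.array(c['tvec'],float),np.array(c['mtx']),np.array(c['distortion']))[0].reshape(-1,2)
E
python3 - <<'E'
from h import *
for n in ('top','side','wrist'):
    c=shot(n,n+'0.png'); Rm=cv2.Rodrigues(np.array(c['rvec'],float))[0]
    print(n,-Rm.T@np.array(c['tvec']).ravel())
s=status.read_state();print(s['clock'],s['tool_pos'],R.from_rotvec(s['eef_rot']).as_matrix().round(3),s['grip_width'])
E
```

```text
top [ 0.29688285 -0.16744779  1.21063788]
side [0.10083715 0.5579368  0.60867301]
wrist [ 0.25032268 -0.60480404  0.37211085]
0.15 [ 0.17372056 -0.6257427   0.30276582] [[ 0.964  0.268 -0.001]
 [ 0.268 -0.964  0.002]
 [-0.    -0.002 -1.   ]] 0.9991459838398453
```

View pics/top0.png

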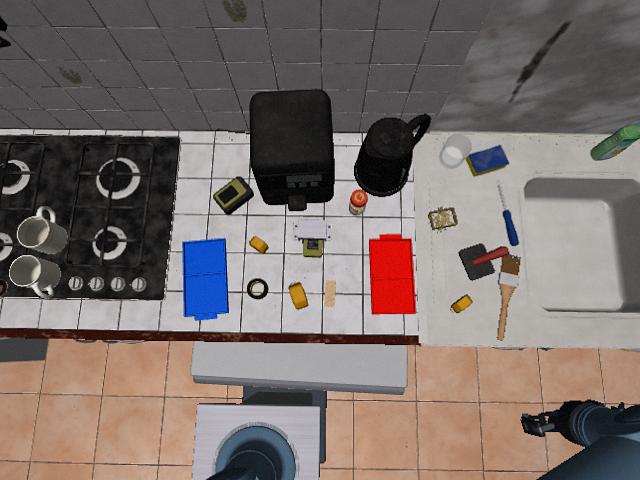

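View pics/side0.png

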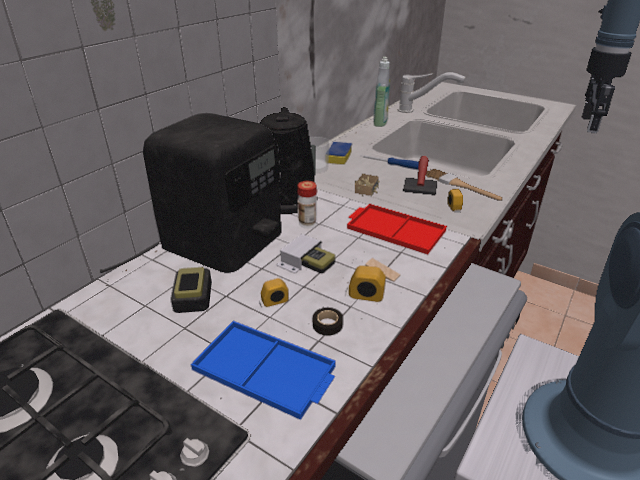

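The top view shows the blue tray at (206,278), the red tray at (392,274) and the holder with the case at (312,235). The roll is at (258,288), the large measure at (298,295), the wedge at (330,293) and a small measure decoy at (260,244). Next I segment these.

Run:
```python
from h import *
c=shot('top'); im=c['pixels'][:,:,::-1].copy(); hsv=cv2.cvtColor(im,cv2.COLOR_BGR2HSV)
H,S,V=cv2.split(hsv)
def big(m,roi):
    z=np.zeros(m.shape,np.uint8); x0,y0,x1,y1=roi; z[y0:y1,x0:x1]=m[y0:y1,x0:x1]*255
    z=cv2.morphologyEx(z,cv2.MORPH_CLOSE,np.ones((3,3)))
    k=max(cv2.findContours(z,cv2.RETR_EXTERNAL,cv2.CHAIN_APPROX_NONE)[0],key=cv2.contourArea); return k
def rect(name,m,roi,z):
    k=big(m,roi); w=ray(c,k.reshape(-1,2),z)[:,:2]*1000
    r=cv2.minAreaRect(w.astype(np.float32)); print(name,np.round(r[0],1),np.round(r[1],1),round(r[2],1), 'px',k.reshape(-1,2).mean(0).round(),'mean',w.mean(0).round(1))
    print('   box',cv2.boxPoints(r).round(0).tolist())
rect('blue',(H>100)&(H<130)&(S>120),(170,225,245,330),.013)
rect('red',((H<8)|(H>172))&(S>150),(363,225,425,325),.013)
rect('roll',V<70,(240,270,275,305),.019)
rect('measure',(H>15)&(H<32)&(S>110),(280,272,315,315),.064)
rect('wedge',(H>8)&(H<30)&(S>40)&(V>140),(322,275,342,312),.008)
rect('case',(S>60)|(V<75),(298,238,328,262),.023)
rect('holder',(V>100)&(V<255)&(S<60)&(H>100),(285,210,340,245),.034)
rect('jar',((H<8)|(H>172))&(S>120),(345,185,372,220),.106)
rect('small',(H>15)&(H<32)&(S>110),(245,230,275,257),.04)
x,y,w,h=170,180,260,150
cv2.imwrite('pics/top_c.png',cv2.resize(im[y:y+h,x:x+w],None,fx=3,fy=3,interpolation=cv2.INTER_CUBIC))
```

```text
blue [474.8 159.7] [220.5 120.3] 6.3 px [205. 279.] mean [474.1 159.7]
   box [[359.0, 207.0], [372.0, 88.0], [591.0, 112.0], [578.0, 232.0]]
red [ 498.1 -350.2] [219.2 118.6] 1.7 px [392. 275.] mean [ 494.  -350.4]
   box [[387.0, -294.0], [390.0, -413.0], [609.0, -406.0], [606.0, -288.0]]
roll [448.7  14.4] [51.4 54.5] 0.9 px [257. 288.] mean [449.  14.]
   box [[423.0, 41.0], [423.0, -13.0], [475.0, -12.0], [474.0, 42.0]]
measure [426.5 -98. ] [64.1 35.9] 19.8 px [298. 295.] mean [426.6 -98.9]
   box [[390.0, -92.0], [402.0, -126.0], [463.0, -104.0], [451.0, -70.0]]
wedge [ 441.3 -181.6] [28.  71.3] 87.5 px [330. 293.] mean [ 441.1 -181.5]
   box [[405.0, -194.0], [476.0, -197.0], [477.0, -169.0], [406.0, -166.0]]
case [ 559.7 -127.5] [74.5 62. ] 85.8 px [313. 247.] mean [ 563.9 -134.7]
   box [[526.0, -162.0], [588.0, -167.0], [593.0, -93.0], [532.0, -88.0]]
holder [ 619.1 -130.9] [ 97.  148.8] 0.9 px [312. 227.] mean [ 618.2 -131.1]
   box [[569.0, -57.0], [572.0, -206.0], [669.0, -205.0], [666.0, -56.0]]
jar [ 680.1 -253.8] [41.5 48.9] 72.6 px [358. 198.] mean [ 679.7 -253.2]
   box [[651.0, -266.0], [697.0, -281.0], [710.0, -241.0], [663.0, -227.0]]
small [565.6  12.3] [51.8 28.8] 54.1 px [259. 245.] mean [565.3  13.1]
   box [[539.0, -0.0], [562.0, -17.0], [592.0, 25.0], [569.0, 42.0]]
```

View pics/top_c.png

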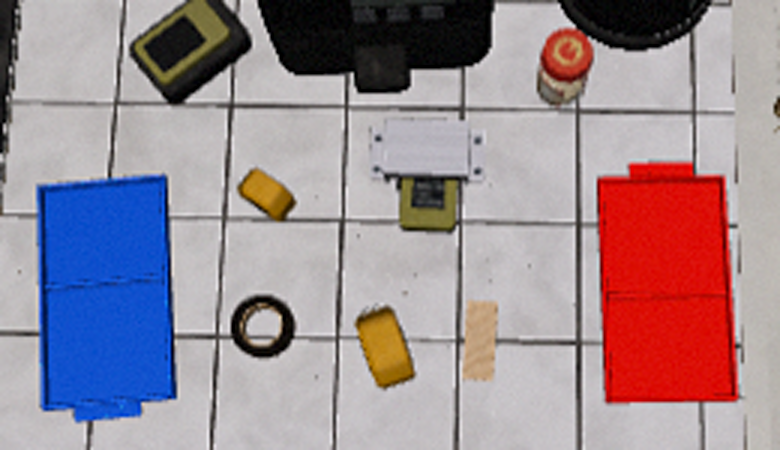

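```bash
cat >> h.py <<'E'
def yaw():
    s=status.read_state(); m=R.from_rotvec(s['eef_rot']).as_matrix(); return np.degrees(np.arctan2(m[1,0],m[0,0]))
def goal(x,y,z,psi):
    "mm, deg: spin first, then tool shift in the new axes"
    s=status.read_state(); p=np.array(s['tool_pos'])*1000; d=np.array([x,y,z])-p
    sp=-((psi-yaw()+180)%360-180); a=np.radians(psi)
    print('t %.1f pos %s yaw %.1f w %.1f gf %.1f F %s'%(s['clock'],p.round(1),yaw(),85.4*s['grip_width'],s['grip_force'],np.round(s['contact_force'],1)))
    print('spin %.1f  dx %.1f dy %.1f dz %.1f'%(sp,d[0]*np.cos(a)+d[1]*np.sin(a),d[0]*np.sin(a)-d[1]*np.cos(a),-d[2]))
E
python3 -c "
from h import *
goal(451,-182,220,-2.4)"
```

```text
t 0.2 pos [ 173.8 -625.8  303. ] yaw 15.5 w 85.1 gf 0.0 F [-0.4 -1.  -0.5]
spin 17.9  dx 258.4 dy -455.0 dz 83.0
```

```bash
python3 -m creep '[[0,0,0,9],[0,0,0,8.9],[21.5,-37.9,0,0],[21.5,-37.9,0,0],[21.5,-37.9,0,0],[21.5,-37.9,0,0],[21.5,-37.9,0,0],[21.5,-37.9,0,0],[21.5,-37.9,10,0],[21.5,-37.9,12,0],[21.5,-37.9,15,0],[21.5,-37.9,15,0],[21.5,-37.9,15,0],[21.5,-37.9,16,0],[0,0,0,0],[0,0,0,0]]' 60 40
python3 -c "
from h import *
goal(451,-182,76,-2.4); shot('wrist','w1.png')"
```

```text
clock: 2.2
tool_pos: [0.4503, -0.1831, 0.2208]
eef_rot: [3.14, -0.065, -0.001]
contact_force: [-0.1, 0.1, 0.2]
grip_width: 0.703
grip_force: 0.0
t 2.2 pos [ 450.3 -183.1  220.8] yaw -2.4 w 60.0 gf 0.0 F [-0.1  0.1  0.2]
spin 0.0  dx 0.7 dy -1.1 dz 144.8
```

View pics/w1.png

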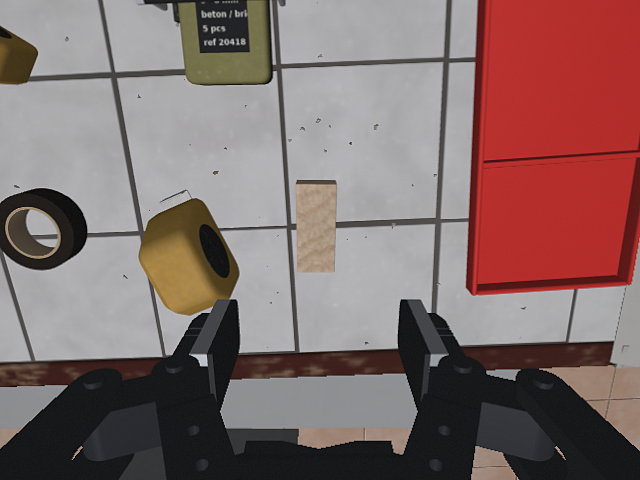

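The wrist view shows the wedge at (297–336, 181–272) with its thick end away from the robot. The case front is at (187–271, ~80), the roll at (40,230) and the red short compartment at right. I'll cross-check these by casting rays.

Run:
```python
from h import *
c=shot('wrist')
f=lambda n,uv,z:print(n,(ray(c,uv,z)[:,:2]*1000).round(0).tolist())
f('wedge far top',[(297,181),(336,181)],.016); f('wedge near',[(297,271),(335,272)],.002)
f('case front bottom',[(190,83),(268,83)],.003); f('case side top',[(184,30),(270,25)],.02)
f('red near corners top',[(470,293),(632,285)],.015); f('crosswall',[(484,160),(640,152)],.012)
f('roll bottom',[(3,245),(86,235),(42,268)],.003)
```

```text
wedge far top [[478.0, -171.0], [477.0, -197.0]]
wedge near [[407.0, -166.0], [405.0, -195.0]]
case front bottom [[544.0, -104.0], [541.0, -155.0]]
case side top [[572.0, -109.0], [573.0, -161.0]]
red near corners top [[389.0, -294.0], [390.0, -413.0]]
crosswall [[486.0, -297.0], [487.0, -402.0]]
roll bottom [[437.0, 50.0], [443.0, -13.0], [418.0, 26.0]]
```

```bash
python3 -m creep '[[0,0,25,0],[0,-1,25,0],[0,0,25,0],[0,0,25,0],[0,0,25,0],[0,0,15,0],[0,0,4,0],[0,0,0,0],[0,0,0,0]]' 60 40
```

```text
clock: 3.42
tool_pos: [0.4514, -0.1819, 0.0778]
eef_rot: [3.14, -0.065, 0.003]
contact_force: [0.7, -0.2, -0.7]
grip_width: 0.699
grip_force: 0.0
```

```bash
python3 -m creep '[[0,0,3,0],[0,0,0,0],[0,0,0,0],[0,0,0,0],[0,0,0,0],[0,0,0,0]]' 20 40; python3 -m creep '[[0,0,-10,0],[0,0,-25,0],[0,0,-25,0],[0,0,-25,0],[0,0,0,0]]'
python3 -c "
from h import *
goal(437.5+10,-352,160,1.7)"
```

```text
clock: 4.18
tool_pos: [0.451, -0.1817, 0.0742]
eef_rot: [3.141, -0.065, 0.001]
contact_force: [-1.6, 0.2, 4.4]
grip_width: 0.315
grip_force: 39.9
clock: 4.8
tool_pos: [0.4519, -0.1821, 0.1608]
eef_rot: [3.139, -0.066, 0.007]
contact_force: [0.1, -1.1, 0.4]
grip_width: 0.314
grip_force: 39.4
t 4.8 pos [ 451.9 -182.1  160.8] yaw -2.4 w 26.8 gf 39.4 F [ 0.1 -1.1  0.4]
spin -4.1  dx -9.4 dy 169.7 dz 0.8
```

```bash
python3 -m creep '[[0,0,0,-4.1],[-1.9,34,0,0],[-1.9,34,0,0],[-1.9,34,0,0],[-1.9,34,0,0],[-1.9,34,0,0],[0,0,0,0],[0,0,30,0],[0,0,30,0],[0,0,15,0],[0,0,5,0],[0,0,0,0],[0,0,0,0]]'; python3 -c "
from h import *
goal(447.5,-352,77.5,1.7)"
```

```text
clock: 6.42
tool_pos: [0.447, -0.3523, 0.08]
eef_rot: [3.14, 0.047, 0.003]
contact_force: [0.5, 0.7, 0.2]
grip_width: 0.312
grip_force: 39.4
t 6.4 pos [ 447.  -352.3   80. ] yaw 1.7 w 26.6 gf 39.4 F [0.5 0.7 0.2]
spin 0.0  dx 0.5 dy -0.3 dz 2.5
```

```bash
python3 -m creep '[[0,0,2.5,0],[0,0,0,0]]' && python3 -m creep '[[0,0,0,0],[0,0,0,0],[0,0,-10,0],[0,0,-30,0],[0,0,-30,0],[0,0,-30,0],[0,0,0,0]]' 45; python3 -c "
from h import *
goal(426,-98,180,19.8)
c=shot('wrist','w2.png')"
```

```text
clock: 6.68
tool_pos: [0.447, -0.3525, 0.0773]
eef_rot: [3.14, 0.047, 0.003]
contact_force: [0.3, -0.0, 1.6]
grip_width: 0.315
grip_force: 39.7
clock: 7.55
tool_pos: [0.4481, -0.3531, 0.1799]
eef_rot: [3.137, 0.047, 0.009]
contact_force: [-0.1, 0.1, 0.6]
grip_width: 0.53
grip_force: 0.0
t 7.5 pos [ 448.1 -353.1  179.9] yaw 1.7 w 45.3 gf 0.0 F [-0.1  0.1  0.6]
spin -18.1  dx 65.6 dy -247.5 dz -0.1
```

View pics/w2.png

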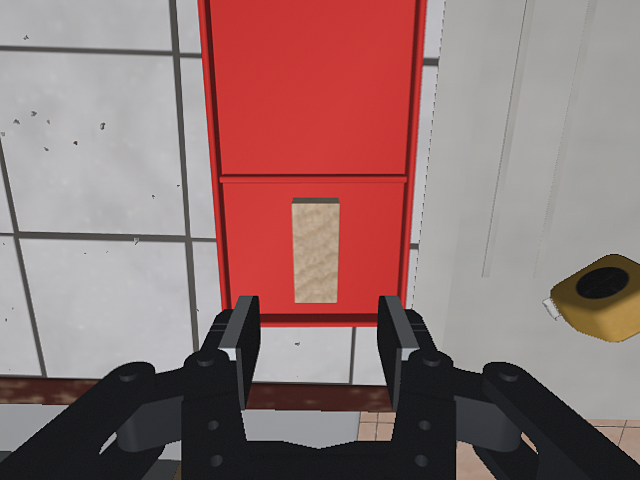

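The wedge lies flat in the middle of the red short compartment, at (316,250). Next is the measure.

```bash
python3 -m creep '[[0,0,0,-9],[0,0,0,-9.1],[8.2,-31,0,0],[8.2,-31,0,0],[8.2,-31,0,0],[8.2,-31,0,0],[8.2,-31,0,0],[8.2,-31,0,0],[8.2,-31,0,0],[8.2,-31,0,0],[0,0,0,0],[0,0,0,0]]' 72 60
python3 - <<'E'
from h import *
goal(426,-98,94,19.8)
c=shot('wrist','w3.png')
im=c['pixels'][:,:,::-1]; H,S,V=cv2.split(cv2.cvtColor(im,cv2.COLOR_BGR2HSV))
E
```

```text
clock: 9.1
tool_pos: [0.4232, -0.0967, 0.1757]
eef_rot: [-3.094, -0.54, 0.002]
contact_force: [1.1, -0.5, 0.9]
grip_width: 0.842
grip_force: 0.0
t 9.1 pos [423.2 -96.7 175.7] yaw 19.8 w 71.9 gf 0.0 F [ 1.1 -0.5  0.9]
spin 0.0  dx 2.2 dy 2.1 dz 81.7
```

View pics/w3.png

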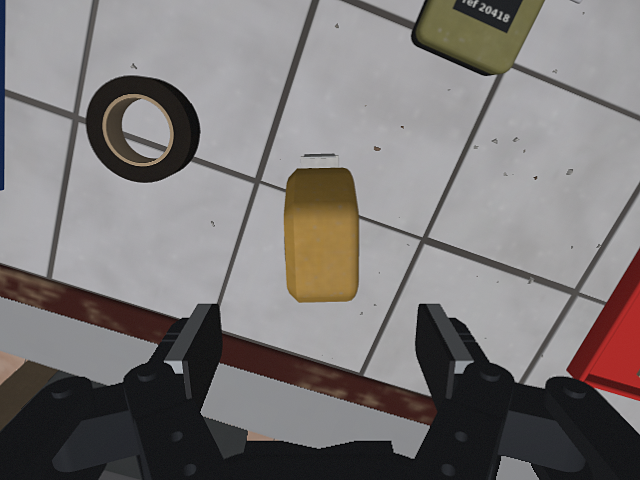

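The measure is aligned and centred between the fingers, at (321,235), so I can go down and grip it.

```bash
python3 -m creep '[[2,1.5,20,0],[0,0,25,0],[0,0,25,0],[0,0,11,0],[0,0,0,0]]' && python3 -m creep '[[0,0,0,0],[0,0,0,0],[0,0,0,0],[0,0,0,0],[0,0,0,0]]' 25 60; python3 -m creep '[[0,0,-10,0],[0,0,-30,0],[0,0,-30,0],[0,0,0,0]]'; python3 -c "
from h import *
goal(537,-349,165,1.7)"
```

```text
clock: 9.78
tool_pos: [0.4257, -0.0976, 0.0947]
eef_rot: [-3.094, -0.539, 0.003]
contact_force: [0.3, -0.7, -0.0]
grip_width: 0.844
grip_force: 0.0
clock: 10.4
tool_pos: [0.4273, -0.0971, 0.0965]
eef_rot: [3.094, 0.54, 0.003]
contact_force: [-0.9, -0.2, 7.1]
grip_width: 0.41
grip_force: 60.2
clock: 10.9
tool_pos: [0.4276, -0.0974, 0.1673]
eef_rot: [3.092, 0.54, 0.007]
contact_force: [0.8, 0.3, -3.8]
grip_width: 0.412
grip_force: 60.4
t 10.9 pos [427.6 -97.4 167.3] yaw 19.8 w 35.2 gf 60.4 F [ 0.8  0.3 -3.8]
spin 18.1  dx 101.9 dy 254.8 dz 2.3
```

```bash
python3 -m creep '[[0,0,0,9],[0,0,0,9.1],[12.7,31.8,0,0],[12.7,31.8,0,0],[12.7,31.8,0,0],[12.7,31.8,0,0],[12.7,31.8,0,0],[12.7,31.8,0,0],[12.7,31.8,0,0],[12.7,31.8,0,0],[0,0,0,0],[0,0,0,0],[0,0,30,0],[0,0,20,0],[0,0,12,0],[0,0,0,0]]';  python3 -c "
from h import *
goal(537,-349,99,1.7)"
```

```text
clock: 12.9
tool_pos: [0.5345, -0.3473, 0.1019]
eef_rot: [-3.139, -0.048, 0.004]
contact_force: [0.7, 0.1, -2.9]
grip_width: 0.417
grip_force: 60.5
t 12.9 pos [ 534.5 -347.3  101.9] yaw 1.8 w 35.6 gf 60.5 F [ 0.7  0.1 -2.9]
spin 0.1  dx 2.5 dy 1.8 dz 2.9
```

```bash
python3 -m creep '[[0,0,2,0],[0,0,0.8,0],[0,0,0,0]]' && python3 -m creep '[[0,0,0,0],[0,0,0,0],[0,0,-10,0],[0,0,-30,0],[0,0,-30,0],[0,0,-20,0],[0,0,0,0]]' 65; python3 -c "
from h import *
goal(520,-130,190,0)
c=shot('wrist','w4.png')"
```

```text
clock: 13.28
tool_pos: [0.5358, -0.3486, 0.1013]
eef_rot: [3.141, 0.047, 0.002]
contact_force: [0.0, 0.2, -3.0]
grip_width: 0.415
grip_force: 60.5
clock: 14.15
tool_pos: [0.5368, -0.349, 0.1933]
eef_rot: [3.138, 0.047, 0.007]
contact_force: [0.4, 0.4, 0.1]
grip_width: 0.763
grip_force: 0.0
t 14.2 pos [ 536.8 -349.   193.3] yaw 1.7 w 65.2 gf 0.0 F [0.4 0.4 0.1]
spin 1.7  dx -16.8 dy -219.0 dz 3.3
```

View pics/w4.png

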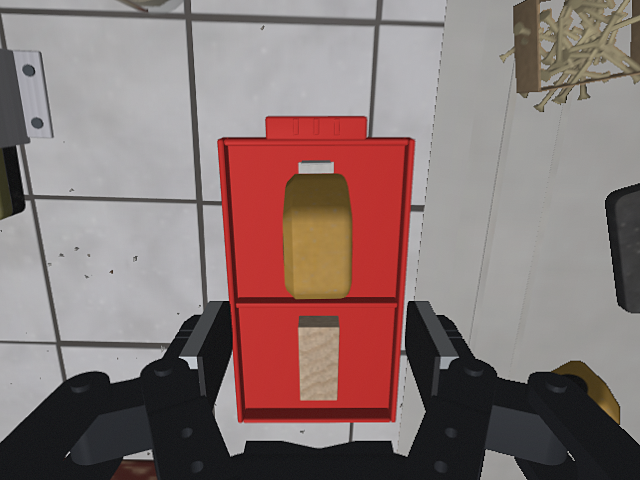

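Both red tray items look well placed and upright, the measure at (318,235) and the wedge at (318,360). Next I look at the case from in front of the holder.

```bash
python3 -m creep '[[-8,-31,0,1.7],[-8,-31,0,0],[-8,-31,0,0],[-8,-31,0,0],[-8,-31,0,0],[-8,-31,0,0],[-8,-31,0,0],[0,0,0,0],[0,0,0,0]]' 80 60; python3 -c "
from h import *
goal(480,-131,190,0)
c=shot('wrist','w5.png')"
```

```text
clock: 15.32
tool_pos: [0.478, -0.1322, 0.1898]
eef_rot: [3.141, -0.0, -0.002]
contact_force: [0.6, -0.2, -0.1]
grip_width: 0.943
grip_force: 0.0
t 15.3 pos [ 478.  -132.2  189.8] yaw -0.0 w 80.5 gf 0.0 F [ 0.6 -0.2 -0.1]
spin -0.0  dx 2.0 dy -1.2 dz -0.2
```

View pics/w5.png

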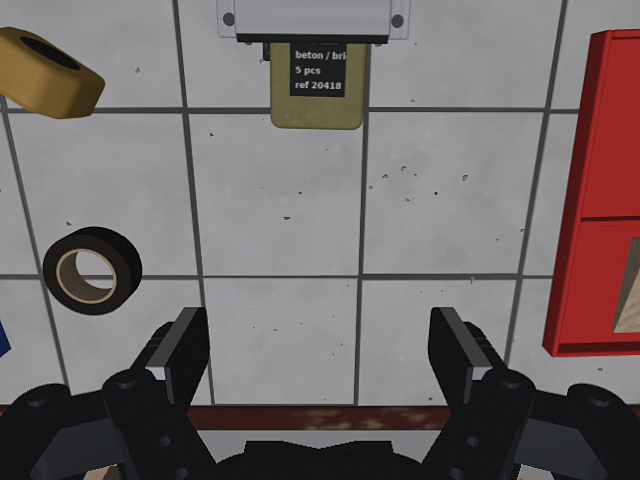

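Run:
```python
from h import *
c=shot('wrist')
Rm=cv2.Rodrigues(np.array(c['rvec'],float))[0];print((-Rm.T@np.array(c['tvec']).ravel()).round(3),Rm[2].round(2))
f=lambda n,uv,z:print(n,z,(ray(c,uv,z)[:,:2]*1000).round(0).tolist())
for z in (0.002,.021): f('case front',[(280,128),(352,130)],z)
for z in (.012,.023): f('case sides',[(271,60),(271,115),(367,60),(363,115)],z)
f('lip',[(237,38),(390,42)],.03); f('flange front outer',[(219,37),(408,38)],.005); f('latch',[(264,60)],.012)
```

```text
[ 0.558 -0.133  0.259] [-0.31  0.   -0.95]
case front 0.002 [[541.0, -110.0], [540.0, -154.0]]
case front 0.021 [[542.0, -112.0], [541.0, -152.0]]
case sides 0.012 [[579.0, -107.0], [549.0, -106.0], [578.0, -160.0], [549.0, -159.0]]
case sides 0.023 [[578.0, -108.0], [550.0, -107.0], [578.0, -159.0], [549.0, -158.0]]
lip 0.03 [[587.0, -92.0], [585.0, -170.0]]
flange front outer 0.005 [[591.0, -77.0], [591.0, -184.0]]
latch 0.012 [[579.0, -103.0]]
```

The case front is at x≈541 with its sides at y≈-107 and -159. The latch starts at x≈575, the lip edge is at 586 and the yaw is about -1.5°. I grip at x=555.

```bash
python3 -m creep '[[0,0,0,1.5],[38,-1,0,0],[39,0,20,0],[0,0,30,0],[0,0,25,0],[0,0,20,0],[0,0,12,0],[0,0,6,0],[0,0,0,0],[0,0,0,0]]' 85 80; python3 -c "
from h import *
goal(555,-133,75,-1.5)"
```

```text
clock: 16.68
tool_pos: [0.5562, -0.1326, 0.0785]
eef_rot: [3.141, -0.041, 0.003]
contact_force: [-0.5, -0.1, 0.2]
grip_width: 0.996
grip_force: 0.0
t 16.7 pos [ 556.2 -132.6   78.5] yaw -1.5 w 85.1 gf 0.0 F [-0.5 -0.1  0.2]
spin 0.0  dx -1.2 dy 0.4 dz 3.5
```

```bash
python3 -m creep '[[0,0,3.5,0],[0,0,0,0],[0,0,0,0],[0,0,0,0],[0,0,0,0],[0,0,0,0]]' 35 60; python3 -m creep '[[-4,0,0,0],[-8,0,0,0],[-12,0,0,0],[-12,0,0,0],[-12,0,0,0],[-12,0,0,0],[0,0,0,0]]'; python3 -c "
from h import *
goal(492,-131,75,-1.5)
shot('wrist','w6.png')"
```

```text
clock: 17.42
tool_pos: [0.5559, -0.1325, 0.0745]
eef_rot: [3.141, -0.04, 0.001]
contact_force: [-0.3, 1.2, 5.3]
grip_width: 0.595
grip_force: 64.4
clock: 18.3
tool_pos: [0.4939, -0.1311, 0.0745]
eef_rot: [3.141, -0.041, -0.003]
contact_force: [-0.7, 1.0, 8.9]
grip_width: 0.592
grip_force: 65.0
t 18.3 pos [ 493.9 -131.1   74.5] yaw -1.5 w 50.6 gf 65.0 F [-0.7  1.   8.9]
spin -0.0  dx -1.9 dy -0.0 dz -0.5
```

View pics/w6.png

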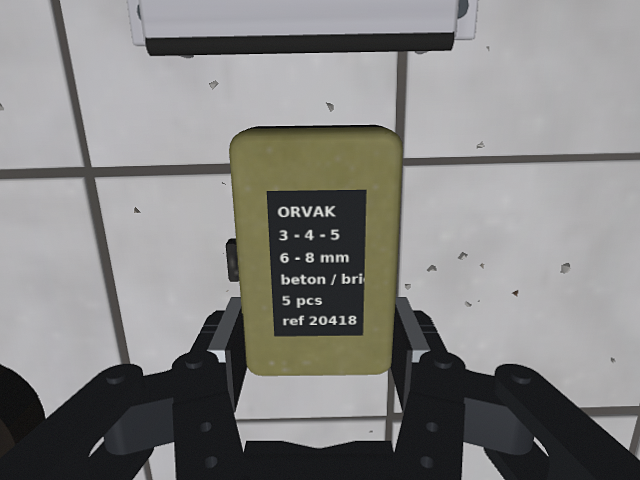

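The case is now clear of the lip, its rear edge at row 125 and the lip at row 50. I'll lift it and carry it to blue.

```bash
python3 -m creep '[[0,0,0,0],[0,0,-5,0],[0,0,-15,0],[0,0,-25,0],[0,0,-25,0],[0,0,0,0]]' - 90; python3 -c "
from h import *
goal(407,152,145,6.3)
shot('side','s1.png')"
```

```text
clock: 19.1
tool_pos: [0.4962, -0.1312, 0.1458]
eef_rot: [3.14, -0.041, 0.005]
contact_force: [-0.4, -0.5, -2.0]
grip_width: 0.587
grip_force: 93.3
t 19.1 pos [ 496.2 -131.2  145.8] yaw -1.5 w 50.1 gf 93.3 F [-0.4 -0.5 -2. ]
spin -7.8  dx -57.5 dy -291.3 dz 0.8
```

View pics/s1.png

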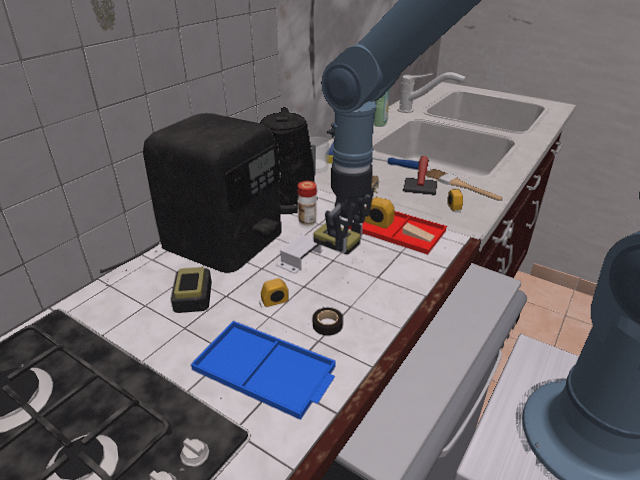

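The case is held level in the gripper at (338,235). I'll carry it over to the blue tray.

```bash
python3 -m creep '[[0,0,0,-7.8],[-6.4,-32.4,0,0],[-6.4,-32.4,0,0],[-6.4,-32.4,0,0],[-6.4,-32.4,0,0],[-6.4,-32.4,0,0],[-6.4,-32.4,0,0],[-6.4,-32.4,0,0],[-6.4,-32.4,0,0],[-6.4,-32.4,0,0],[0,0,0,0],[0,0,0,0]]'; python3 -c "
from h import *
goal(407,152,78,6.3)
shot('wrist','w7.png')"
```

```text
clock: 20.65
tool_pos: [0.4052, 0.1516, 0.1431]
eef_rot: [3.136, 0.173, -0.004]
contact_force: [-0.2, 0.2, -1.8]
grip_width: 0.586
grip_force: 93.4
t 20.6 pos [405.2 151.6 143.1] yaw 6.3 w 50.0 gf 93.4 F [-0.2  0.2 -1.8]
spin 0.0  dx 1.8 dy -0.2 dz 65.1
```

View pics/w7.png

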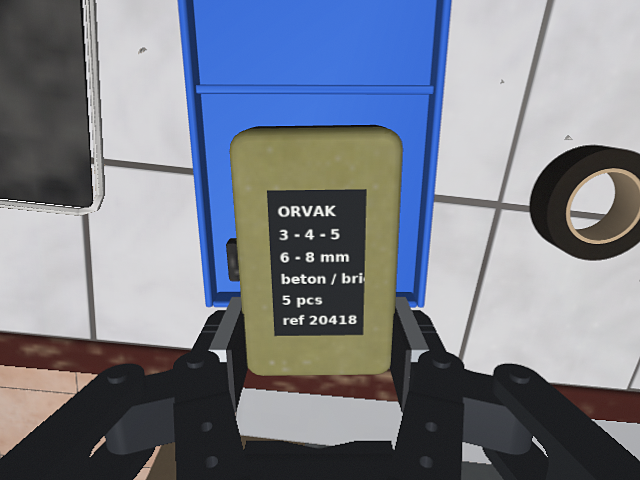

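Run:
```python
from h import *
c=shot('wrist')
f=lambda n,uv,z:print(n,(ray(c,uv,z)[:,:2]*1000).round(0).tolist())
f('cross near edge',[(200,92),(432,94)],.012); f('near wall outer',[(208,305),(424,305)],.015)
f('case far, top',[(245,127),(390,127)],.090);f('case near, top',[(250,374),(388,374)],.090)
```

```text
cross near edge [[482.0, 214.0], [493.0, 108.0]]
near wall outer [[374.0, 207.0], [387.0, 92.0]]
case far, top [[475.0, 180.0], [479.0, 138.0]]
case near, top [[391.0, 174.0], [396.0, 125.0]]
```

```bash
python3 -m creep '[[1.5,0,15,0],[0,0,25,0],[0,0,15,0],[0,0,7,0],[0,0,0,0],[0,0,0,0]]';python3 -c "
from h import *
goal(406.5,152,78,6.3)"
```

```text
clock: 21.5
tool_pos: [0.4082, 0.153, 0.0826]
eef_rot: [-3.136, -0.173, -0.002]
contact_force: [0.9, 0.2, -1.5]
grip_width: 0.584
grip_force: 93.4
t 21.5 pos [408.2 153.   82.6] yaw 6.3 w 49.9 gf 93.4 F [ 0.9  0.2 -1.5]
spin 0.0  dx -1.8 dy 0.8 dz 4.6
```

```bash
python3 -m creep '[[-1.5,0,2.5,0],[0,0,2,0],[0,0,0,0]]' && python3 -m creep '[[0,0,0,0],[0,0,0,0],[0,0,-10,0],[0,0,-30,0],[0,0,-30,0],[0,0,-30,0],[0,0,0,0]]' 63 60
python3 - <<'E'
from h import *
c=shot('wrist','w8.png'); im=c['pixels'][:,:,::-1]
goal(400,14,180,6.3)
E
```

```text
clock: 21.88
tool_pos: [0.4063, 0.1526, 0.0777]
eef_rot: [-3.137, -0.173, -0.001]
contact_force: [-0.5, 0.4, -1.0]
grip_width: 0.587
grip_force: 93.5
clock: 22.75
tool_pos: [0.4081, 0.1534, 0.1805]
eef_rot: [-3.136, -0.173, -0.011]
contact_force: [-0.3, 0.5, -0.2]
grip_width: 0.738
grip_force: 0.0
t 22.8 pos [407.  152.8 179. ] yaw 6.3 w 62.7 gf 0.0 F [ 0.1  0.2 -0.3]
spin 0.0  dx -22.2 dy 137.2 dz -1.0
```

View pics/w8.png

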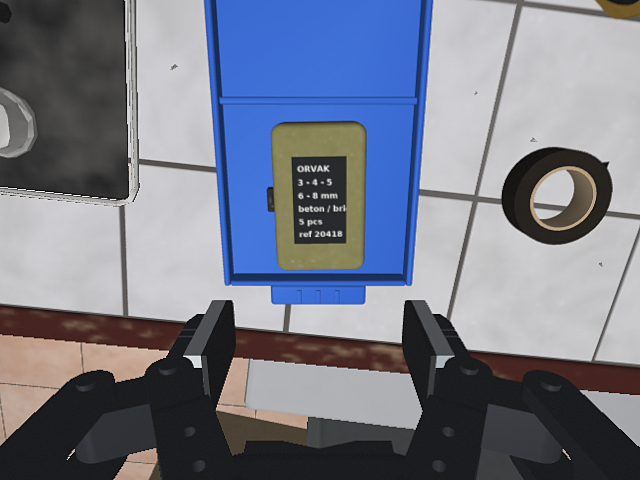

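The case lies flat in the blue long compartment, at (318,195). Next I go to the roll, measuring it from close by first.

```bash
python3 -m creep '[[-1,34.5,0,6.3],[0,34.5,0,0],[0,34.5,0,0],[0,34.5,0,0],[0,0,0,0],[0,0,0,0]]' 85 60
python3 - <<'E'
from h import *
c=shot('wrist','w9.png'); im=c['pixels'][:,:,::-1]
m=(im.max(2)<75).astype(np.uint8); m[300:]=0; m[:, :120]=0; m[:,540:]=0
k=max(cv2.findContours(m,cv2.RETR_EXTERNAL,cv2.CHAIN_APPROX_NONE)[0],key=cv2.contourArea)
for z in (.0,.01,.019):
    w=ray(c,k.reshape(-1,2),z)[:,:2]*1000; print(z,[np.round(q,1) for q in cv2.fitEllipse(w.astype(np.float32))[:2]],w.min(0),w.max(0))
goal(449,14.4,78,0)
E
```

```text
clock: 23.55
tool_pos: [0.4084, 0.0152, 0.1769]
eef_rot: [-3.141, -0.001, 0.002]
contact_force: [0.2, -0.6, -0.9]
grip_width: 0.996
grip_force: 0.0
0.0 [array([447.2,  12.1]), array([57.2, 74.5])] [417.71118641 -37.69111161] [477.56595873  45.98048729]
0.01 [array([448.8,  12.2]), array([54.9, 71.4])] [420.56210538 -35.55148177] [477.98728984  44.72377139]
0.019 [array([450.3,  12.3]), array([52.8, 68.7])] [423.12793245 -33.62581491] [478.36648783  43.59272709]
t 23.6 pos [408.6  15.7 177.1] yaw 0.1 w 85.0 gf 0.0 F [0.4 0.4 0.3]
spin 0.1  dx 40.4 dy 1.3 dz 99.1
```

View pics/w9.png

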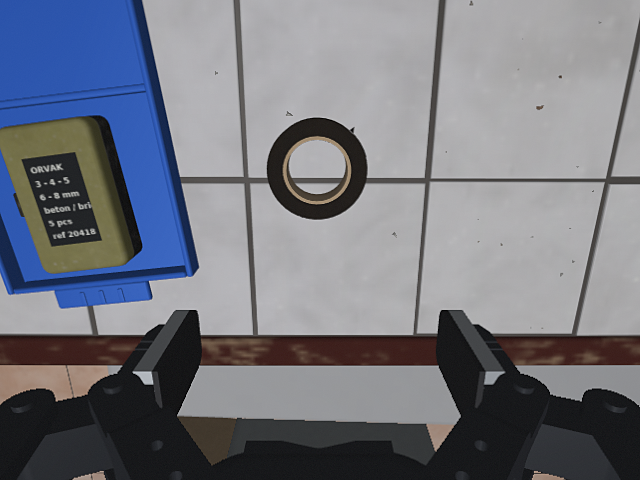

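The roll is at columns 267–367, centre (317,168), which puts it at about (449,16) mm. Its loose tail at (352,128) is clear of the pads.

```bash
python3 -m creep '[[20,0,0,0],[20.4,0,15,0],[0,0,30,0],[0,0,25,0],[0,0,20,0],[0,0,9,0],[0,0,0,0],[0,0,0,0]]' && python3 -m creep '[[0,0,2,0],[0,0,0,0],[0,0,0,0],[0,0,0,0],[0,0,0,0],[0,0,0,0]]' 40 40; python3 -m creep '[[0,0,-5,0],[0,0,-25,0],[0,0,-25,0],[0,0,-15,0],[0,0,0,0]]'; python3 -c "
from h import *
goal(536,166,145,6.3)"
```

```text
clock: 24.6
tool_pos: [0.45, 0.0151, 0.0793]
eef_rot: [-3.141, -0.001, -0.002]
contact_force: [0.0, -0.8, 1.2]
grip_width: 0.992
grip_force: 0.0
clock: 25.35
tool_pos: [0.4498, 0.0147, 0.0774]
eef_rot: [3.141, 0.0, 0.001]
contact_force: [-2.2, 0.4, 6.5]
grip_width: 0.633
grip_force: 41.6
clock: 25.98
tool_pos: [0.4502, 0.0146, 0.1476]
eef_rot: [3.141, -0.0, 0.005]
contact_force: [-0.2, -0.1, -0.7]
grip_width: 0.635
grip_force: 42.4
t 26.0 pos [450.2  14.6 147.6] yaw -0.0 w 54.2 gf 42.4 F [-0.2 -0.1 -0.7]
spin -6.3  dx 101.9 dy -141.1 dz 2.6
```

```bash
python3 -m creep '[[0,0,0,-6.3],[20.4,-28.2,0,0],[20.4,-28.2,0,0],[20.4,-28.2,0,0],[20.4,-28.2,0,0],[20.4,-28.2,0,0],[0,0,0,0],[0,0,25,0],[0,0,20,0],[0,0,12,0],[0,0,6,0],[0,0,0,0],[0,0,0,0]]'; python3 -c "
from h import *
goal(536,166,80.5,6.3)"
```

```text
clock: 27.6
tool_pos: [0.5358, 0.1663, 0.0843]
eef_rot: [-3.136, -0.173, -0.002]
contact_force: [-0.1, -0.0, -0.6]
grip_width: 0.637
grip_force: 42.4
t 27.6 pos [535.8 166.3  84.3] yaw 6.3 w 54.4 gf 42.4 F [-0.1 -0.  -0.6]
spin 0.0  dx 0.1 dy 0.3 dz 3.8
```

```bash
python3 -m creep '[[0,0,2.5,0],[0,0,1.3,0],[0,0,0,0]]' && python3 -m creep '[[0,0,0,0],[0,0,0,0],[0,0,-10,0],[0,0,-30,0],[0,0,-30,0],[0,0,-40,0],[-30,20,-20,0],[-40,20,-20,0],[-40,20,0,0],[0,0,0,0],[0,0,0,0]]' 68
python3 - <<'E'
from h import *
c=shot('wrist'); t=shot('side')
a=cv2.resize(c['pixels'],(400,300)); b=cv2.resize(t['pixels'][180:420,160:480],(400,300))
cv2.imwrite('pics/fin.png',np.hstack([a,b])[:,:,::-1])
f=lambda n,uv,z:print(n,(ray(t,uv,z)[:,:2]*1000).round(0).tolist())
goal(0,0,0,0)
E
```

```text
clock: 27.98
tool_pos: [0.5356, 0.1661, 0.0805]
eef_rot: [3.137, 0.173, 0.001]
contact_force: [-1.9, 0.3, 5.5]
grip_width: 0.63
grip_force: 42.8
clock: 29.35
tool_pos: [0.4331, 0.0946, 0.2305]
eef_rot: [-3.137, -0.173, -0.004]
contact_force: [-0.1, -0.4, 0.9]
grip_width: 0.795
grip_force: 0.0
t 29.4 pos [433.7  95.2 230.4] yaw 6.4 w 67.9 gf 0.0 F [0.  1.1 0.4]
spin 6.4  dx -433.7 dy 95.2 dz 230.4
```

View pics/fin.png

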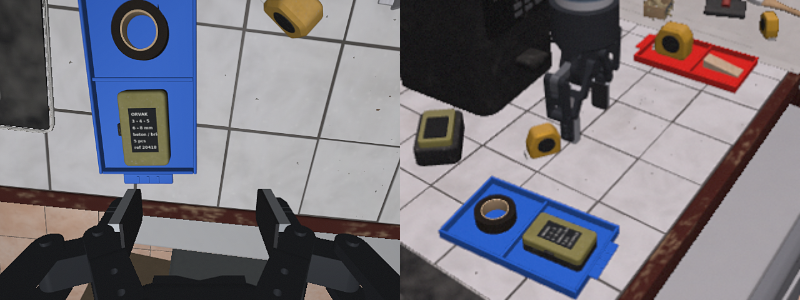

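All four items lie flat in their compartments: the roll at (141,28) and the case at (145,128) in blue, and the measure and wedge in red at right. The robot is clear of everything.

```bash
python3 -c "
from rig import job
print(job.job_done())"
```

```text
the job is handed in; nothing more can be done
None
```

I handed the job in at about 29 s: the last pictures show the bit case and tape roll flat in the blue tray and the tape measure and wedge flat in the red tray, all let go, but no verdict came back.

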